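Hang the pot brush in the drying stand

TASK

Take the tall pot brush with the round wooden head out of its glass tube on the turntable and lower it, bristles up, into the steel drying stand, so that its handle passes down through the hole in the upper plate and then through the hole in the lower plate. Leave it hanging upright with the underside of its head resting on the upper plate, and leave the other brush and the soap pump where they are.

Things in the scene. Friction and masses are not known exactly. Their poses are not given: they have to be found in the camera images.
- pot_brush: Loose wooden brush, bristles up, about 90 g, round about its z. Origin: handle's lower tip, z up. Handle 12 mm thick, 130 mm long; then round head, 48 across, straight sides 130-164 above tip; bristles 38 across, to 192. Starts hanging by its head on the rim of a fixed glass tube (bore 26, rim 152 above work surface; tip at 22) on a fixed white turntable. Grip the head's sides from above.
- dry_stand: Fixed steel stand: base 120 x 120 mm and two level plates 100 x 100 x 6 mm on thin corner posts, each with a central 30 mm round hole, one straight above the other; top faces 145 and 70 mm above the work surface, nothing above. Origin: base underside's centre, at work-surface level on the holes' common axis; z up. With the brush fully home, its tip is 15 mm above the work surface.
- scrub_brush: Bystander: shorter loose wooden brush, 100 mm tall, flat rectangular head 62 x 30 mm, hanging bristles up in a shorter fixed glass tube on the same turntable, 130 mm from the pot brush; top 122 mm above the work surface. Origin: lower tip of its handle, z up.
- soap_pump: Bystander: loose white soap pump, 60 mm in diameter, 136 mm tall, spout reaching 40 mm from its axis, standing on the same turntable, 130 mm from the pot brush; top 148 mm above the work surface. Origin: centre of its underside, z up.
Things that resemble listed ones, but are neither listed nor needed, are in the scene too. Leave any orange or yellow look-alike of the dry_stand alone.

How it is judged:
By the outcome, as a careful person would: the job done as asked, in the order asked, and still so for the second after the job is handed in, with the robot touching nothing.
It also fails if it takes over 38 s, if anything falls off the work surface, if the arm or the gripper's body presses on something with over 40 N, if the wrist force passes 120 N, or if a joint passes its speed limit or range.

ROBOT

A 6-joint arm with a two-finger parallel gripper is mounted at the origin on the work surface. World frame = base frame: x ahead of the robot, y to its left, z up, the work surface at z = 0. Lengths are in m, angles in rad, forces in N, time in s.
With the tool pointing down it reaches from about 0.375 to 0.9 m from the base axis. Payload 3.1 kg.
Tool frame: the origin (TCP) lies between the finger pads; the fingertips stand 19 mm ahead of it and the grasp point (between the pads) is the TCP; z points along the fingers, y is the direction in which the jaws open and shut (so a half turn about z gives the same grasp; the last joint's range is limited). The gripper opens to 85 mm and grips with 20 to 120 N. Pads are 22 mm wide; open, the fingers measure 114 mm over their backs; the gripper's body (76 mm by 85 mm) begins 54 mm behind the grasp point. The pads swing forward as they close: fully open they stand 13 mm farther back than shut.
Start: joints at [-1.28, 0.527, 1.433, -0, 1.181, -0.178], TCP at [0.282, -0.558, 0.25] pointing down, gripper open.
Joint ranges: [-3.08, 3.08], [-0.75, 2.2], [0.22, 2.44], [-1.43, 4.57], [0, 2.65], [-2.85, 2.85]. Speed limits (rad/s): [2.79, 2.79, 3.14, 3.14, 3.14, 3.14].

INTERFACE

Orientations are given as a unit quaternion [x, y, z, w].
In Python, from station import manip, optics, job gives the robot as it stands.
- The arm moves only by the shell command python3 -m inch 'ROWS' [OPENING] [FORCE]. ROWS is JSON, one flat list of numbers, 4 for each row, row after row: the shift along the world's x, y, z in cm, then the turn about the world's z in rad. A call has 1 to 20 rows; each row shifts and turns the commanded pose from where the row before left it; what a row does not reach is not made up. A row lasts 1/8 s, in which the tool goes at most 62.5 mm and 10.7 degrees, less where a joint would pass 70% of its speed; a pose out of reach is approached as far as the arm can. A call with a gripper value outside its range is refused whole. OPENING is the opening in per cent of the stroke, from 0 (shut) to 100 (fully open), set as the call begins (- or left out, the last holds). The fingers move at their own pace and stop on an object; FORCE is the grip in N (left out, the last holds). Time passes only in rows, so rows that do not move let the fingers close. It gives the time, the measured TCP pose, the force and the opening at its end, in the units of the state.
- manip.sense(): the state, without advancing time (a new reading comes with each control period).
- optics.snapshot(name): name is "scene" or "top" or "wrist"; returns (picture, depth): 420x560x3 uint8, red, green, blue; 420x560 float32, m along the optical axis (not along the pixel's ray), 0 where there is no reading.
- optics.camera_model(name): a dict with "mtx" (3x3 intrinsics, pixels), "camera_from_world" (4x4, takes a point from world to camera coordinates); the wrist camera has in their place "tool_from_camera" (4x4, takes a point from camera to tool coordinates, whose origin is the TCP and whose axes are the flange's). Camera axes: x right, y up, looking along -z (the intrinsics and any distortion apply to the point x, -y, -z); pixel columns grow to the right and rows downward; lengths in m; the calibration is good to about 2 mm. A picture is of the moment at which its call begins: read the wrist's pose just before it. camera_model takes no time and is no camera call.
- job.sign_off(): hands the job in, once; it reports no verdict.
The state is a dict: "t": time; "q": joint angles; "qd": joint speeds; "tau": joint torques, N m; "tcp_pos": TCP position; "tool_rot": TCP orientation; "force": force on the tool from outside, world axes, zero at the start; "ft_torque": the same for the moment, N m; "finger_gap": opening from 0.0 (shut) to 1.0 (fully open).
Only numpy, scipy, OpenCV 4.12 (cv2) and the standard library are available. Lean on these libraries where they do the work, as an engineer would, in place of code of your own. Each camera call takes 0.05 s, during which the arm holds its last target.

## Working session

There is one attempt and no reset: what is moved stays moved. The work goes in short steps, Python scripts to look and compute and a shell command to move; the robot and the scene stay as the last step left them, time stands still between calls to the robot, and variables do not carry over. Pictures are saved under pics/ and viewed, and the job is handed in when it is done.

```bash
mkdir -p pics; ls; cat > h.py <<'E'
from station import manip, optics, job
import numpy as np, cv2
def snap(n,fn=None):
    s=manip.sense(); p,d=optics.snapshot(n); m=optics.camera_model(n)
    np.savez('%s.npz'%(fn or n),p=p,d=d,pos=s['tcp_pos'],rot=s['tool_rot'])
    cv2.imwrite('pics/%s.png'%(fn or n),p[:,:,::-1])
    return s,p,d,m
E
python3 - <<'E'
from h import *
for n in ('scene','top'):
    s,p,d,m=snap(n); print(n,{k:np.round(v,4).tolist() if not isinstance(v,str) else v for k,v in m.items()}, (d>0).mean())
print({k:np.round(v,3).tolist() for k,v in s.items()})
E
```

```text
pics
scene {'mtx': [[502.7988, 0.0, 286.4255], [0.0, 502.7988, 207.5893], [0.0, 0.0, 1.0]], 'camera_from_world': [[-0.9282, -0.3718, 0.0094, 0.4309], [0.3287, -0.8083, 0.4885, -0.2224], [-0.1741, 0.4566, 0.8725, -1.1017], [0.0, 0.0, 0.0, 1.0]]} 0.9961692176870748
top {'mtx': [[522.0273, 0.0, 278.5608], [0.0, 522.0273, 222.6674], [0.0, 0.0, 1.0]], 'camera_from_world': [[-0.0081, -0.9999, -0.0102, -0.0419], [0.9886, -0.0096, 0.15, -0.4797], [-0.1501, -0.0088, 0.9886, -1.4491], [0.0, 0.0, 0.0, 1.0]]} 0.9958843537414966
{'t': 0.05, 'q': [-1.281, 0.528, 1.434, -0.0, 1.181, -0.179], 'qd': [-0.0, -0.002, -0.002, -0.0, 0.001, -0.001], 'tau': [0.001, -44.369, -17.878, -0.0, 0.004, -0.0], 'tcp_pos': [0.282, -0.557, 0.249], 'tool_rot': [0.973, 0.232, -0.0, -0.001], 'force': [1.179, 0.413, -0.787], 'ft_torque': [0.01, -0.02, -0.031], 'finger_gap': 0.996}
```

View pics/scene.png

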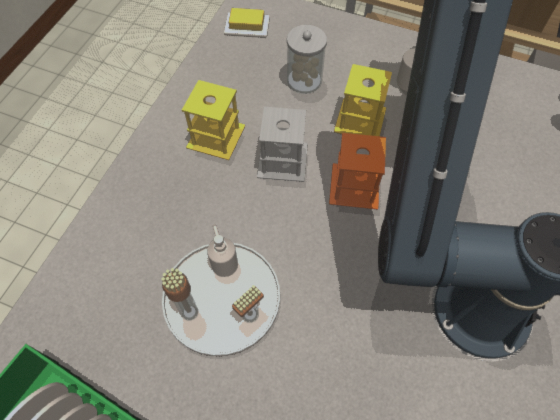

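View pics/top.png

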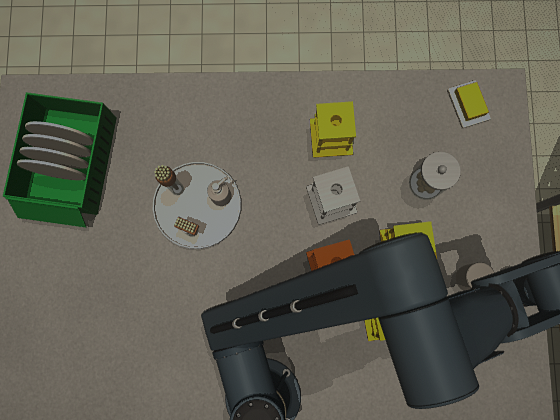

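The two views show the following:
- **Pot brush:** round bristled head at scene (177,285), top (166,176). The flat-headed brush at scene (248,300) is the scrub brush, and the pump is at scene (222,255).
- **Stands:** scene (283,140) / top (335,190) is grey steel. (210,100) and (367,85) are yellow and (362,155) is orange, so those are look-alikes.

Next I'll measure and make enlarged crops.

```bash
cat >> h.py <<'E'
def load(n):
    f=np.load('%s.npz'%n); return f['p'],f['d'],f
def worldfrom(n,f=None):
    m=optics.camera_model(n)
    if n!='wrist': T=np.linalg.inv(m['camera_from_world'])
    else:
        from scipy.spatial.transform import Rotation as R
        A=np.eye(4);A[:3,:3]=R.from_quat(f['rot']).as_matrix();A[:3,3]=f['pos']; T=A@m['tool_from_camera']
    return T,np.array(m['mtx']),m
def dirs(n,uv,f=None):
    T,K,m=worldfrom(n,f); uv=np.atleast_2d(uv).astype(float)
    c=np.c_[(uv[:,0]-K[0,2])/K[0,0],-(uv[:,1]-K[1,2])/K[1,1],-np.ones(len(uv))]
    return T[:3,3],c@T[:3,:3].T
def plane(n,uv,z,f=None):
    o,r=dirs(n,uv,f); return o+r*((z-o[2])/r[:,2])[:,None]
def cloud(n,f):
    h,w=f['d'].shape; v,u=np.mgrid[:h,:w]
    o,r=dirs(n,np.c_[u.ravel(),v.ravel()],f); P=o+r*f['d'].ravel()[:,None]
    return P.reshape(h,w,3)
E
python3 - <<'E'
from h import *
for n,b,s in (('scene',(177,285),(283,140)),('top',(166,176),(335,190))):
    p,d,f=load(n); print({k for k in optics.camera_model(n)}); P=cloud(n,f)
    print(n,'b',plane(n,b,.2).round(3),'s',plane(n,s,.145).round(3))
    Q=P.reshape(-1,3); 
    b0=plane(n,b,.2)[0]; k=(np.hypot(*(Q[:,:2]-b0[:2]).T)<.05)&(Q[:,2]>.17)
    print('bristle',k.sum(),Q[k].min(0),Q[k].max(0),np.median(Q[k],0))
    s0=plane(n,s,.145)[0]; k=(np.hypot(*(Q[:,:2]-s0[:2]).T)<.09)&(abs(Q[:,2]-.145)<.006)
    h=k.reshape(d.shape).astype(np.uint8)
    r=cv2.minAreaRect(Q[k][:,:2].astype(np.float32)*1000); print('plate',k.sum(),r,np.median(Q[k][:,2]))
    cs,hi=cv2.findContours(h,cv2.RETR_CCOMP,cv2.CHAIN_APPROX_NONE)
    for c,q in zip(cs,hi[0]):
        if q[3]>=0 and len(c)>10:
            e=cv2.fitEllipse(c); print('hole',e,plane(n,e[0],.145))
    o=[]
    for x,y in (b,s):
        c=p[max(0,y-35):y+35,max(0,x-35):x+35]; o.append(cv2.resize(c,(390,390),interpolation=cv2.INTER_CUBIC))
    cv2.imwrite('pics/c_%s.png'%n,np.hstack(o)[:,:,::-1])
E
```

```text
{'mtx', 'camera_from_world'}
scene b [[0.578 0.254 0.2  ]] s [[ 0.538 -0.159  0.145]]
bristle 623 [0.56380599 0.2277235  0.17000601] [0.60951851 0.27330132 0.21628577] [0.58241378 0.25339349 0.20138736]
plate 1275 ((554.0474853515625, -195.88499450683594), (99.82758331298828, 98.48435974121094), 16.5371150970459) 0.14346683878717503
hole ((282.4380798339844, 125.03983306884766), (10.331632614135742, 13.155980110168457), 93.42787170410156) [[ 0.55485895 -0.19786863  0.145     ]]
{'mtx', 'camera_from_world'}
top b [[0.578 0.24  0.2  ]] s [[ 0.549 -0.198  0.145]]
bristle 308 [0.56138663 0.22456349 0.17028068] [0.60834152 0.27191842 0.22219137] [0.58182707 0.24451987 0.20437736]
plate 1246 ((552.8388061523438, -200.7516326904297), (101.12673950195312, 100.99181365966797), 17.054224014282227) 0.1457261063042501
hole ((335.9710388183594, 188.86196899414062), (11.734463691711426, 12.274553298950195), 105.98831176757812) [[ 0.55212047 -0.20040888  0.145     ]]
```

View pics/c_scene.png

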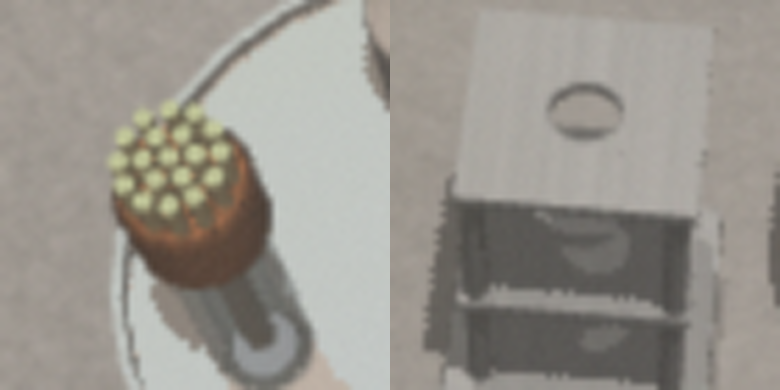

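View pics/c_top.png

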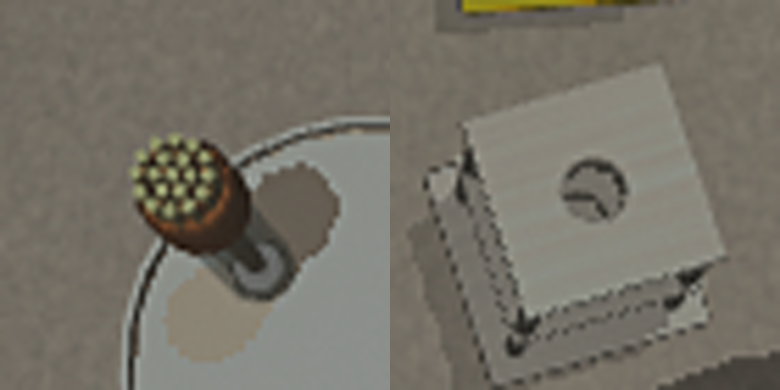

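The crops confirm both choices. The pot brush has a round wooden head with bristles on the tall tube, at about (0.585, 0.249). The bare grey steel stand has its hole at about (0.5535, -0.199). I'll move above the brush and refine with the wrist camera.

```bash
python3 -m inch '[0.5,2,2,0, 1.5,4,2,0, 1.7,4.5,1,0, 1.7,4.5,0,0, 1.7,4.5,0,0, 1.7,4.5,0,0, 1.7,4.5,0,0, 1.7,4.5,0,0, 1.7,4.5,0,0, 1.7,4.5,0,0, 1.7,4.5,0,0, 1.7,4.5,0,0, 1.7,4.5,0,0, 1.7,4.5,0,0, 1.7,4.5,0,0, 1.7,4.5,0,0, 1.7,4.5,0,0, 1.7,4,0,0, 1.1,3,0,0, 0,0,0,0]' 100 40
python3 - <<'E'
from h import *
snap('wrist','w1'); snap('top','top2'); s=manip.sense(); print(s['tcp_pos'],s['tool_rot'],s['q'],s['t'])
E
```

```text
t: 2.6
tcp_pos: [0.5854, 0.2494, 0.2994]
tool_rot: [0.972, 0.234, -0.0, -0.0]
force: [-0.5, 0.1, 0.3]
finger_gap: 1.001
[0.58477672 0.24721571 0.29957699] [ 9.72581313e-01  2.32560934e-01 -9.64552920e-04  2.65188802e-04] [ 2.24471781e-01  4.93859138e-01  1.34756696e+00 -5.70575002e-04
  1.30209017e+00  1.32599990e+00] 2.7
```

View pics/w1.png

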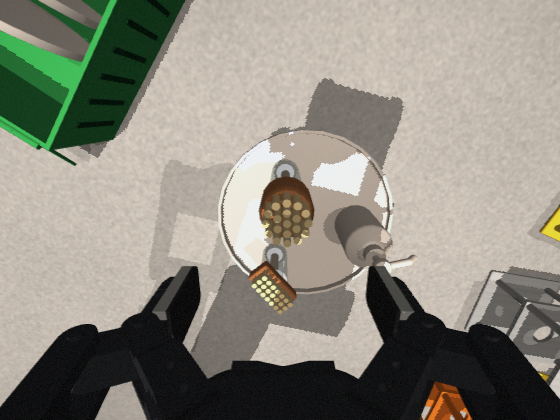

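View pics/top2.png

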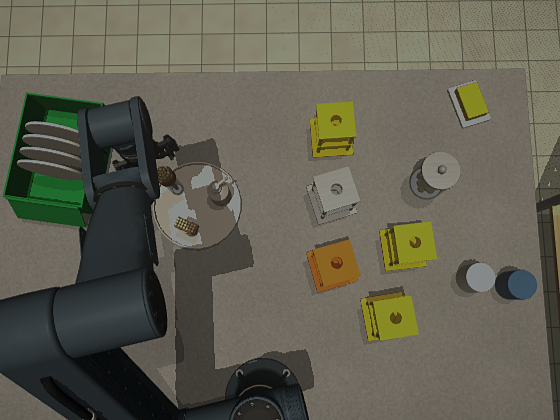

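The wrist view shows the pot brush head centred at (287,215) between the jaws, with the scrub brush at (272,285) and the pump at (365,235). Now the measurement.

```bash
python3 - <<'E'
from h import *
p,d,f=load('w1'); m=optics.camera_model('wrist'); print(m.keys(),np.round(m['tool_from_camera'],3).tolist(),np.round(m['mtx'],1).tolist())
P=cloud('wrist',f); Q=P[150:260,240:330].reshape(-1,3); print(f['pos'],f['rot'])
k=(Q[:,2]>.155)&(Q[:,2]<.24); print(k.sum(),Q[k].min(0),Q[k].max(0)); 
k=(Q[:,2]>.205)&(Q[:,2]<.225)
print('bristle',cv2.minEnclosingCircle(Q[k][:,:2].astype(np.float32)),Q[k][:,2].max())
print(plane('wrist',[(288,222)],.214,f))
p,d,f=load('top2');P=cloud('top',f)
for n,fn in (('top','top2'),('scene','scene')):
  p,d,f=load(fn);Q=cloud(n,f).reshape(-1,3)
  k=(np.hypot(Q[:,0]-.584,Q[:,1]-.249)<.04)&(Q[:,2]>.205)&(Q[:,2]<.225); print(fn,cv2.minEnclosingCircle(Q[k][:,:2].astype(np.float32)),k.sum())
E
```

```text
dict_keys(['mtx', 'tool_from_camera']) [[-0.0, 0.948, 0.32, 0.081], [1.0, 0.0, -0.0, 0.001], [-0.0, 0.32, -0.948, -0.124], [0.0, 0.0, 0.0, 1.0]] [[292.2, 0.0, 282.7], [0.0, 292.2, 209.5], [0.0, 0.0, 1.0]]
[0.58539411 0.24944765 0.29936113] [ 9.72302231e-01  2.33726744e-01 -4.03380186e-04 -1.31142636e-04]
2946 [0.56659621 0.22301436 0.15504293] [0.61017792 0.26972755 0.21629171]
bristle ((0.5864831805229187, 0.24548004567623138), 0.020005494356155396) 0.21629171130672106
[[0.58788414 0.24509951 0.214     ]]
top2 ((0.5850808024406433, 0.24760743975639343), 0.018840672448277473) 130
scene ((0.5883073210716248, 0.24913950264453888), 0.01992083713412285) 286
```

```bash
python3 -m inch '[0.1,-0.1,-3,0, 0,0,-4,0, 0,0,-3,0, 0,0,-1.5,0, 0,0,-0.8,0, 0,0,0,0]'; python3 -m inch '[0,0,0,0, 0,0,0,0, 0,0,0,0, 0,0,0,0, 0,0,0,0, 0,0,0,0]' 30 40
```

```text
t: 3.45
tcp_pos: [0.5867, 0.2462, 0.1776]
tool_rot: [0.973, 0.232, 0.0, 0.0]
force: [-0.2, 0.0, 0.4]
finger_gap: 0.996
t: 4.2
tcp_pos: [0.587, 0.2467, 0.1786]
tool_rot: [0.973, 0.232, 0.001, -0.0]
force: [-0.0, -0.6, 5.6]
finger_gap: 0.55
```

```bash
python3 -m inch '[0,0,0,0, 0,0,0.5,0, 0,0,1,0, 0,0,2,0, 0,0,2,0, 0,0,3,0, 0,0,3,0, 0,0,3,0, 0,0,2,0, 0,0,0,0]' 20 60; python3 - <<'E'
from h import *
snap('wrist','w2'); snap('scene','s2');snap('top','t2'); s=manip.sense(); print(s['tcp_pos'],s['force'],s['finger_gap'])
p,d,f=load('s2');q,d,f=load('t2')
cv2.imwrite('pics/cmb.png',np.hstack([cv2.resize(p[180:340,100:260],(400,400)),cv2.resize(q[90:250,90:250],(400,400))])[:,:,::-1])
E
```

```text
t: 5.45
tcp_pos: [0.5872, 0.2467, 0.3445]
tool_rot: [0.973, 0.232, 0.002, 0.0]
force: [-0.4, -0.5, -1.2]
finger_gap: 0.541
[0.58564891 0.24627886 0.3410505 ] [-0.16474105  0.67519022 -0.33584744] 0.5451837248616734
```

View pics/cmb.png

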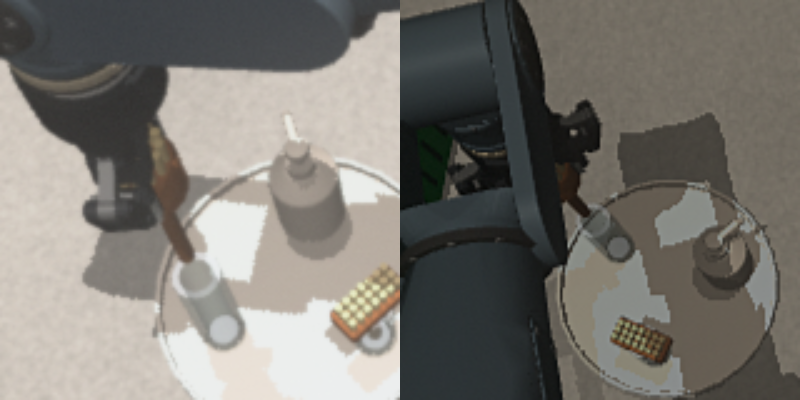

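View pics/w2.png

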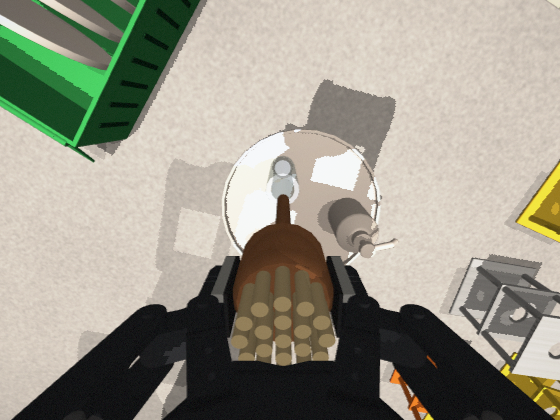

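The brush is gripped by its head between both pads and its handle is clear of the tube. In the wrist view the head is at (283,265) and the tip is near (283,197). Next I'll measure its tilt and tip, then carry it.

```bash
python3 - <<'E'
from h import *
p,d,f=load('w2'); hsv=cv2.cvtColor(p,cv2.COLOR_RGB2HSV)
P=cloud('wrist',f); m=(hsv[:,:,0]<14)&(hsv[:,:,1]>110)&(hsv[:,:,2]<200)
m[:185]=0;m[260:]=0;m[:,:230]=0;m[:,340:]=0
print(f['pos'])
# handle rows: tip..head
for v in range(190,232,3):
    u=np.where(m[v])[0]
    if len(u): print(v,u.min(),u.max(),len(u),np.median(P[v,u],0).round(4))
for n,fn in (('scene','s2'),('top','t2')):
  p,d,f=load(fn); hsv=cv2.cvtColor(p,cv2.COLOR_RGB2HSV);P=cloud(n,f)
  m=(hsv[:,:,0]<16)&(hsv[:,:,1]>110); Q=P[m]; k=(np.hypot(Q[:,0]-.587,Q[:,1]-.247)<.05)&(Q[:,2]>.16)
  Q=Q[k]
  for z in np.arange(.17,.34,.015):
    j=abs(Q[:,2]-z)<.0075
    if j.sum()>2: print(n,z.round(3),j.sum(),Q[j].mean(0).round(4))
E
```

```text
[0.58715815 0.24669716 0.34447171]
196 280 286 6 [0.5923 0.2478 0.2005]
199 278 288 11 [0.592  0.2478 0.2091]
202 278 288 10 [0.5921 0.2482 0.22  ]
205 278 288 11 [0.5922 0.2477 0.2289]
208 278 288 9 [0.592  0.2486 0.2365]
211 277 289 13 [0.5917 0.2478 0.2448]
214 277 289 13 [0.5921 0.2477 0.2517]
217 277 289 13 [0.5917 0.2479 0.2584]
220 277 289 12 [0.592  0.2474 0.2652]
223 276 289 13 [0.6076 0.2555 0.3186]
226 267 299 33 [0.6081 0.2561 0.3219]
229 263 305 40 [0.6085 0.2547 0.3255]
top 0.2 5 [0.5804 0.2449 0.2007]
top 0.215 7 [0.5799 0.2453 0.2154]
top 0.23 4 [0.5804 0.2453 0.229 ]
top 0.245 4 [0.5792 0.248  0.2438]
top 0.26 5 [0.5811 0.2454 0.2592]
top 0.32 20 [0.5726 0.2299 0.323 ]
top 0.335 23 [0.5734 0.2294 0.3364]
```

The handle axis is vertical to within 1 mm, the tip is at z≈0.187, and the axis sits on the TCP. Carrying it to the stand.

```bash
python3 -m inch '[0,-1,0.5,0, -0.1,-2,0.5,0, -0.2,-3.5,0,0, -0.3,-4,0,0, -0.3,-4,0,0, -0.4,-4.2,0,0, -0.4,-4.2,0,0, -0.4,-4.2,0,0, -0.3,-4,0,0, -0.3,-4,0,0, -0.2,-3.5,0,0, -0.2,-3,0,0, -0.1,-2,0,0, -0.1,-1.1,0,0, 0,0,0,0, 0,0,0,0, 0,0,0,0]'; python3 - <<'E'
from h import *
snap('wrist','w3'); snap('scene','s3');snap('top','t3'); s=manip.sense(); print(s['tcp_pos'],s['force'],s['finger_gap'])
p,d,f=load('s3');q,d,f=load('t3')
cv2.imwrite('pics/cmb3.png',np.hstack([cv2.resize(p[60:220,200:360],(400,400)),cv2.resize(q[110:270,250:410],(400,400))])[:,:,::-1])
E
```

```text
t: 7.72
tcp_pos: [0.5535, -0.1995, 0.3524]
tool_rot: [0.972, 0.233, 0.0, -0.0]
force: [-0.4, -0.3, -1.6]
finger_gap: 0.542
[ 0.5535153  -0.19988315  0.35238142] [-0.04140678  0.40628062 -1.58928511] 0.5406833427173201
```

View pics/cmb3.png

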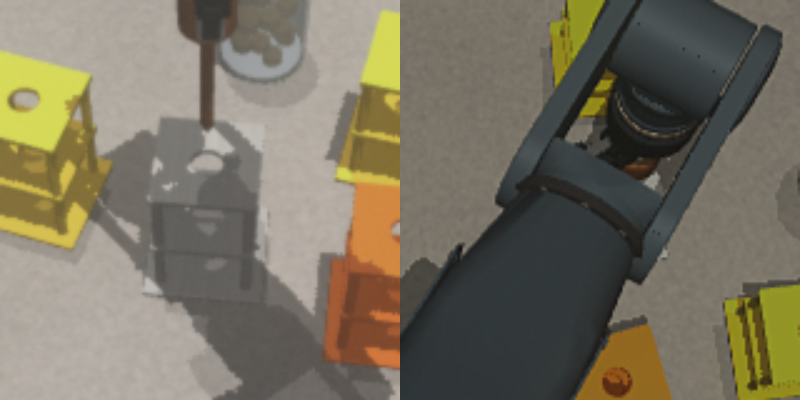

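View pics/w3.png

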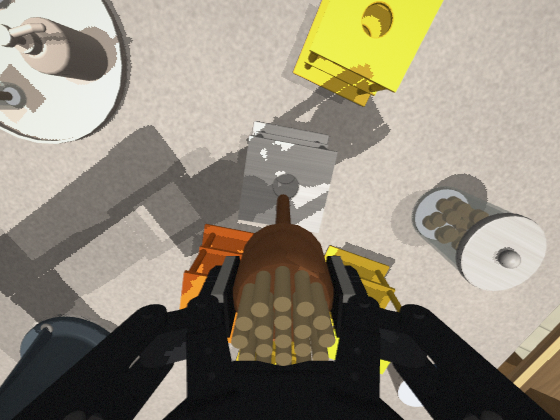

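The brush tip at wrist (284,197) is just above the steel plate's hole at wrist (286,186). The scene crop also shows the steel plate below it. Next I'll measure the hole relative to the handle axis.

```bash
python3 - <<'E'
from h import *
p,d,f=load('w3');P=cloud('wrist',f); print(f['pos'])
k=(abs(P[:,:,2]-.145)<.008)&(np.hypot(P[:,:,0]-.554,P[:,:,1]+.2)<.08); 
v,u=np.where(k); print(k.sum(),np.median(P[k][:,2]),u.min(),u.max(),v.min(),v.max())
r=cv2.minAreaRect(P[k][:,:2].astype(np.float32)*1000);print('plate rect',r)
# hole: far rim visible
h=(P[:,:,2]<.135)&(np.hypot(P[:,:,0]-.554,P[:,:,1]+.2)<.16)
cs=[]
for rr in range(170,205):
    uu=np.where(k[rr])[0]
    if len(uu): 
        g=np.where(np.diff(uu)>3)[0]
        for i in g: cs+= [(uu[i]+.5,rr),(uu[i+1]-.5,rr)]
print(cs)
hsv=cv2.cvtColor(p,cv2.COLOR_RGB2HSV); m=(hsv[:,:,0]<14)&(hsv[:,:,1]>110)
for vv in range(192,224,4):
    uu=np.where(m[vv,270:300])[0]+270
    if len(uu): print(vv,uu.min(),uu.max(),np.median(P[vv,uu],0).round(4))
p,d,f=load('s3');P=cloud('scene',f)
k=(abs(P[:,:,2]-.1435)<.006)&(np.hypot(P[:,:,0]-.554,P[:,:,1]+.2)<.08)
hsv=cv2.cvtColor(p,cv2.COLOR_RGB2HSV); m=(hsv[:,:,0]<16)&(hsv[:,:,1]>90)
for vv in range(74,114,4):
    uu=np.where(m[vv,270:300])[0]+270
    if len(uu): print('s',vv,uu.min(),uu.max(),np.median(P[vv,uu],0).round(4))
c=load('w3')[0][140:230,235:345]; cv2.imwrite('pics/w3c.png',cv2.resize(c,(770,630-30),interpolation=cv2.INTER_CUBIC)[:,:,::-1])
E
```

```text
[ 0.55351131 -0.19952057  0.352372  ]
6280 0.14548757584500757 238 337 135 232
plate rect ((553.0387573242188, -203.9787139892578), (100.52901458740234, 100.0096206665039), 16.666152954101562)
[(np.float64(283.5), 174), (np.float64(287.5), 174), (np.float64(279.5), 175), (np.float64(290.5), 175), (np.float64(277.5), 176), (np.float64(292.5), 176), (np.float64(276.5), 177), (np.float64(293.5), 177), (np.float64(275.5), 178), (np.float64(294.5), 178), (np.float64(274.5), 179), (np.float64(295.5), 179), (np.float64(274.5), 180), (np.float64(296.5), 180), (np.float64(273.5), 181), (np.float64(296.5), 181), (np.float64(273.5), 182), (np.float64(297.5), 182), (np.float64(272.5), 183), (np.float64(297.5), 183), (np.float64(272.5), 184), (np.float64(297.5), 184), (np.float64(272.5), 185), (np.float64(297.5), 185), (np.float64(272.5), 186), (np.float64(297.5), 186), (np.float64(272.5), 187), (np.float64(297.5), 187), (np.float64(272.5), 188), (np.float64(297.5), 188), (np.float64(273.5), 189), (np.float64(297.5), 189), (np.float64(273.5), 190), (np.float64(296.5), 190), (np.float64(274.5), 19
[... 271 characters left out ...]
at64(291.5), 196), (np.float64(276.5), 197), (np.float64(288.5), 197), (np.float64(276.5), 198), (np.float64(288.5), 198), (np.float64(276.5), 199), (np.float64(288.5), 199), (np.float64(276.5), 200), (np.float64(288.5), 200), (np.float64(276.5), 201), (np.float64(288.5), 201), (np.float64(276.5), 202), (np.float64(288.5), 202), (np.float64(276.5), 203), (np.float64(288.5), 203), (np.float64(276.5), 204), (np.float64(288.5), 204)]
196 279 286 [ 0.558  -0.1981  0.2086]
200 278 288 [ 0.5581 -0.1989  0.221 ]
204 277 288 [ 0.5579 -0.1985  0.2314]
208 277 288 [ 0.5581 -0.1985  0.2442]
212 277 289 [ 0.5581 -0.1984  0.2543]
216 278 289 [ 0.5583 -0.1996  0.2641]
220 277 289 [ 0.558  -0.1983  0.2731]
```

View pics/w3c.png

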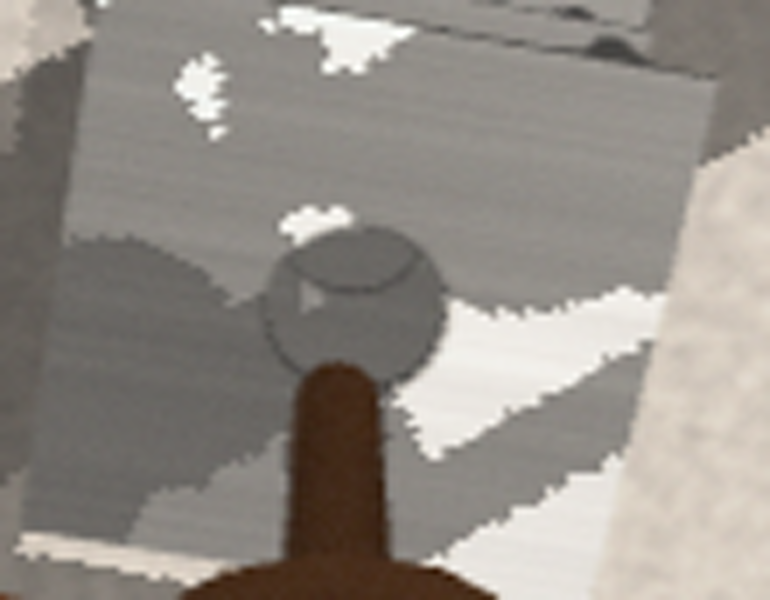

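```bash
python3 - <<'E'
from h import *
p,d,f=load('w3'); print(plane('wrist',[(285,185.5),(285,174),(272.5,186),(297.5,186)],.145,f).round(4))
E
```

```text
[[ 0.5541 -0.2033  0.145 ]
 [ 0.5662 -0.1971  0.145 ]
 [ 0.5469 -0.1906  0.145 ]
 [ 0.5601 -0.2165  0.145 ]]
```

```bash
python3 -m inch '[0.1,-0.2,0,0, 0,0,-1,0, 0,0,-2,0, 0,0,-2.5,0, 0,0,-2.5,0, 0,0,-2,0, 0,0,-1,0, 0,0,0,0, 0,0,0,0]'; python3 - <<'E'
from h import *
snap('scene','s4'); snap('wrist','w4');s=manip.sense(); print(s['tcp_pos'],s['force'],s['finger_gap'])
p,d,f=load('s4');q,d,f=load('w4')
cv2.imwrite('pics/cmb4.png',np.hstack([cv2.resize(p[90:190,233:333],(400,400)),cv2.resize(q[140:240,235:335],(400,400))])[:,:,::-1])
E
```

```text
t: 9.0
tcp_pos: [0.5549, -0.2029, 0.2431]
tool_rot: [0.973, 0.232, 0.001, 0.001]
force: [0.1, 0.9, -1.0]
finger_gap: 0.542
[ 0.55494716 -0.2028302   0.24329113] [ 0.37096814 -1.11669338 -0.93014024] 0.5420863775349167
```

View pics/cmb4.png

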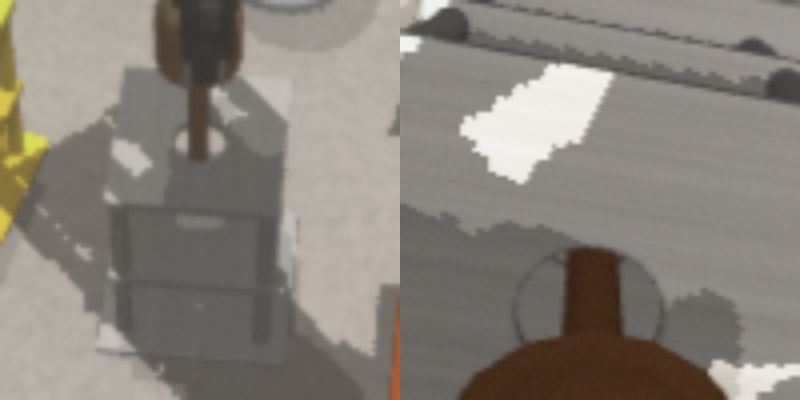

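The handle is through the upper hole and centred, with the hole around crop (200,142) in the scene half and (588,310) in the wrist half. Continuing down.

```bash
python3 -m inch '[0,0,-1,0, 0,0,-1.5,0, 0,0,-1.5,0, 0,0,-1.5,0, 0,0,-1,0, 0,0,-0.4,0, 0,0,0,0, 0,0,0,0]'; python3 -m inch '[0,0,-0.2,0, 0,0,-0.1,0, 0,0,0,0, 0,0,0,0]'
```

```text
t: 10.1
tcp_pos: [0.5548, -0.2028, 0.1738]
tool_rot: [0.973, 0.232, 0.0, 0.0]
force: [0.3, -0.7, -1.4]
finger_gap: 0.544
t: 10.6
tcp_pos: [0.5548, -0.2028, 0.1717]
tool_rot: [0.973, 0.232, 0.001, 0.001]
force: [0.2, 0.3, 5.9]
finger_gap: 0.538
```

The head has touched the upper plate (+7 N) at the expected height. Releasing, then retreating straight up.

```bash
python3 -m inch '[0,0,0,0, 0,0,0,0, 0,0,0,0, 0,0,0,0, 0,0,0,0]' 100; python3 -m inch '[0,0,0.5,0, 0,0,1.5,0, 0,0,3,0, 0,0,4,0, 0,0,4,0, 0,0,3,0, -2,-3,0,0, -3,-4,0,0, -3,-4,0,0, -3,-4,0,0, -3,-4,0,0, 0,0,0,0, 0,0,0,0]'; python3 - <<'E'
from h import *
snap('scene','s5'); snap('top','t5');snap('wrist','w5');s=manip.sense(); print(s['t'],s['tcp_pos'],s['force'],s['finger_gap'])
p,d,f=load('s5');q,_,g=load('t5')
for n,ff in (('scene',f),('top',g)):
    Q=cloud(n,ff).reshape(-1,3); k=(np.hypot(Q[:,0]-.554,Q[:,1]+.201)<.04)&(Q[:,2]>.195)&(Q[:,2]<.23)
    if k.sum(): print(n,k.sum(),cv2.minEnclosingCircle(Q[k][:,:2].astype(np.float32)),Q[k][:,2].max(), np.median(Q[k][:,2]))
cv2.imwrite('pics/cmb5.png',np.hstack([cv2.resize(p[70:200,223:353],(400,400)),cv2.resize(q[130:260,270:400],(400,400))])[:,:,::-1])
E
```

```text
t: 11.22
tcp_pos: [0.5544, -0.2025, 0.1702]
tool_rot: [0.973, 0.232, -0.0, -0.0]
force: [0.4, -0.3, -0.8]
finger_gap: 1.001
t: 12.85
tcp_pos: [0.4144, -0.3923, 0.3311]
tool_rot: [0.973, 0.232, 0.0, 0.0]
force: [-0.4, 0.4, 0.1]
finger_gap: 1.004
13.0 [ 0.41511509 -0.39142609  0.33069952] [-0.1880993  -0.02933536 -0.49895306] 0.9988075963228817
scene 213 ((0.5564393997192383, -0.20077495276927948), 0.021576926112174988) 0.20905584370856567 0.2038769866238207
top 142 ((0.5535606741905212, -0.20052511990070343), 0.019522305577993393) 0.21375423047139863 0.20623771653753975
```

View pics/cmb5.png

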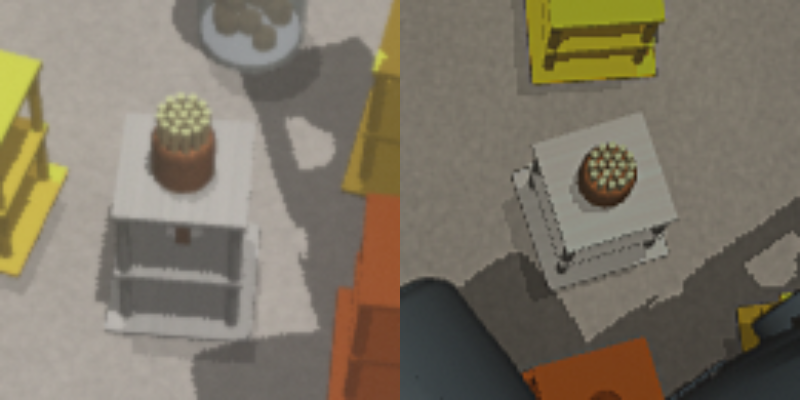

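View pics/s5.png

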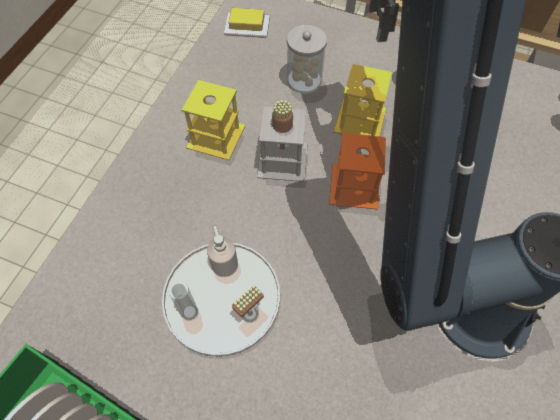

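The head sits flat on the steel plate at scene (283,118), and the handle shows below the upper plate. The bristle tops are at about 0.207, as expected when fully home. The scrub brush (248,302) and the pump (222,258) haven't moved.

```bash
python3 -c "
from station import job
print(job.sign_off())"
```

```text
the job is handed in; nothing more can be done
None
```

The pot brush is hanging upright, bristles up, in the grey steel stand. I gripped it by the head, lifted it out of its tube, lowered it through the upper and lower holes, released it and backed the arm away. The job was handed in at about t = 13 s, against the 38 s limit.

**Last checks**
- **Seating:** the head touched the upper plate with a force rise of about 7 N, at the expected height.
- **Height:** the bristle tops read about 0.209 m in the scene camera and 0.214 m in the top camera. Fully home should be 0.207 m; both cameras also read a few mm high before the grasp.
- **Position:** the brush is within about 3 mm of the hole axis.
- **Lower hole:** I did not see the tip pass through the lower plate directly. The final height shows it did, since the brush could not sit that low otherwise.
- **Everything else:** the scrub brush, soap pump and look-alike stands look unmoved in the last picture, which I judged by eye. The gripper is open and touching nothing.

The cameras disagreed by 2–5 mm on the positions of the brush and the hole. I used the wrist camera for the final alignment. No check failed.

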